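Back the strip feed wheel up one notch

ROBOT

A 6-joint arm with a two-finger parallel gripper is mounted at the origin on the work surface; the furniture and walls round the work are solid. World frame = base frame: x ahead of the robot, y to its left, z up, the work surface at z = 0. Lengths are in m, angles in rad, forces in N, time in s.
With the tool pointing down it reaches from about 0.35 to 0.975 m from the base axis. Payload 4.9 kg.
Tool frame: the origin (TCP) lies at the very end of the fingers, on their centre line; the grasp point (between the pads) lies 19 mm behind it (ctrl.grip_point_offset is the distance from the TCP to the grasp point, in m); z points along the fingers, y is the line along which they close (so a half turn about z gives the same grasp; the last joint's range is limited). The gripper opens to 85 mm and grips with 20 to 120 N. Pads are 22 mm wide; open, the fingers measure 114 mm over their backs; the gripper's body (76 mm by 85 mm) begins 54 mm behind the grasp point. The pads swing forward as they close: fully open they stand 13 mm farther back than shut.
Start: joints at [-1.274, 0.053, 1.613, -0, 1.476, -0.119], TCP at [0.252, -0.572, 0.201] pointing down, gripper open.
Joint ranges: [-3.01, 3.01], [-1.01, 2.22], [0.06, 2.58], [-1.02, 4.17], [0.09, 2.62], [-3.14, 3.14]. Speed limits (rad/s): [2.57, 2.57, 3.14, 3.14, 3.14, 3.14].

INTERFACE

Orientations are given as a rotation vector (axis times angle).
In Python, from station import ctrl gives the robot as it stands.
- The arm moves only by the tool send_rows, never from a script. Its argument "rows" is a list of rows, each a list of 3 entries, a list of its own where there are three numbers: the finger opening in cm, from 0 to 8.54, then the shift along the tool's x, y, z in cm, then the turn about the tool's z in degrees. A call has 1 to 10 rows; each row shifts and turns the commanded pose from where the row before left it, along the tool's axes as they then stand; what a row does not reach is not made up. A row lasts 1/8 s, in which the tool goes at most 62.5 mm and 10.7 degrees, less where a joint would pass 70% of its speed; a pose out of reach is approached as far as the arm can. A call with a gripper value outside its range is refused whole. The fingers move at their own pace and stop on an object; "newtons" is the grip in N (left out, the last holds). Time passes only in rows, so rows that do not move let the fingers close. It gives the time, the measured TCP pose, the force, the opening and the grip force at its end, in the units of the state.
- ctrl.get_obs(): the state, without advancing time (a new reading comes with each control period).
- ctrl.get_image(name): name is "side" or "top" or "wrist"; returns a dict with "frame" (420x560x3 uint8, red, green, blue), "range_z" (420x560 float32, m along the optical axis (not along the pixel's ray), 0 where there is no reading), "fx", "fy", "cx", "cy" (pixels), "k1" (the pictures are not rectified: a ray, as slopes to the right and down, at radius r is drawn at 1 + k1 r^2 times it, then the intrinsics apply), "cam_to_world" (4x4, takes a point from camera to world coordinates). Camera axes: x right, y down, z forward; pixel columns grow to the right and rows downward; lengths in m; the calibration is good to about 2 mm. A picture is of the moment at which its call begins.
- ctrl.finish_job(): hands the job in; it is judged then, once.
The state is a dict: "t": time; "q": joint angles; "dq": joint speeds; "effort": joint torques, N m; "tool_pos": TCP position; "tool_rot": TCP orientation; "contact_force": force on the tool from outside, world axes, zero at the start; "wrist_torque": the same for the moment, N m; "opening": finger opening in m; "grip_force": force on a finger pad.
Only numpy, scipy, OpenCV 4.12 (cv2) and the standard library are available. Lean on these libraries where they do the work, as an engineer would, in place of code of your own. Each camera call takes 0.05 s, during which the arm holds its last target. There are 200 camera calls.

TASK

The feed wheel of the strip feeder has been advanced one notch too far. Only pushing with a fingertip, never pinching: push the pawl's orange bar over to lift the pawl off the wheel, push the wheel back by its black knob (top of the wheel away from the robot), and tip the pawl down again so that the wheel ends one notch further back, resting against the pawl in that next notch; then move clear. Do not force anything, and leave the loose things lying around where they are.

Things in the scene. Friction and masses are not known exactly. Their poses are not given: they have to be found in the camera images.
- feeder: Strip feeder fixed to the table: grey base 150x94x10 mm, blue cheek plate (top 96 mm) behind the wheel. Origin: on the table under the wheel's axle. z up; x = where the top of the wheel goes when turned BACKWARD (away from the robot within 0.5 rad); y along the axle, wheel towards cheek. At y below -12, z over 20 mm only knob and crossbar stand out.
- axle (a point): Centre of the steel feed wheel, on its level axle 68 mm above the table (point axes as the feeder's). Wheel disc 12 mm thick (y -6 to +6 mm), 104 mm across the tips of its eight ratchet teeth (top 120 mm above the table), teeth 14 mm deep.
- wheel (a joint): Turn of the wheel, rad; growing = BACKWARD. One notch 0.785. Starts at -0.06 to 0, pawl in a notch. Pawl down: turns forward freely, backward only until the pawl catches a tooth, at 0.00 in this notch, 0.785 in the next one back (within 0.02). A pawl dropped with the wheel between about 0.15 and 0.78 catches at 0.785. Stays where left (friction, 1.3 N at the knob).
- knob (a point): Crank knob of the wheel: black round peg, 12 mm diameter, sticking out along feeder -y from y -6 to -50 mm. Point on its axis at feeder y -30 mm. Circle of 36 mm radius about the axle: at wheel value w, feeder x = 36 sin(w - 0.393), z = 68 + 36 cos(w - 0.393) mm; at the start x -14, z 101 mm.
- pawl (a joint): Swing of the pawl about its pivot (level, parallel to feeder y, at feeder x 67, z 77 mm), rad. 0 = nose fully down in a notch; on a tooth's back up to 0.3; 1.22 = lifted off, lying back on its stop. Growing = thumb lever goes to feeder +x. Moved by weight and light friction only: near 0.7 it tips over; left below 0.5 it falls onto the wheel, left above 0.9 it stays lifted.
- bar (a point): Orange crossbar on the pawl's thumb lever, 10 mm diameter, parallel to feeder y, from y +4 to -48 mm; point on its axis at y -28 mm, 70 mm from the pawl pivot. Feeder x 27, z 134 mm with the pawl down; x 67, z 147 mm half way; x 107, z 134 mm lifted. Pushed to feeder +x it lifts the nose off the wheel, pushed to -x it drops it back; under 1 N.
- strip: Lead strip on a flat grey carrier with a black tab, 38x90x9 mm, lying beside the feeder on the knob side. Loose, to be left alone; origin at the centre of its underside.
- tweezers: Curved black tweezers, 17x117x9 mm, lying beside the feeder on the cheek-plate side. Loose, to be left alone; origin at the centre of its underside.
- magazine: Light grey slotted strip magazine, 100x50x62 mm, at the left of the table. Loose, to be left alone; origin at the centre of its underside.
- flux_jar: Orange jar with a black cap, 48 mm across, 50 mm high, at the right. Loose, to be left alone; origin at the centre of its underside.
- bottle: White square bottle with a metal screw cap, 60x62x118 mm, at the right. Loose, to be left alone; origin at the centre of its underside.
- nose_pliers: Pliers with blue handles, 51x135x13 mm, at the left. Loose, to be left alone; origin at the centre of its underside.
- block: Steel setting block with an upright pin, 28x40x32 mm, at the right. Loose, to be left alone; origin at the centre of its underside.
- waffle: Black chip box with a clear, silvery lid, 50x50x14 mm, between the robot and the feeder, to the right. Loose, to be left alone; origin at the centre of its underside.

How it is judged:
On the way, in this order (a step that is already met when the one before it is completed fails the run):
1. the pawl is lifted off while the wheel is still in its old notch (value of joint pawl above 0.75 rad and value of joint wheel below 0.2 rad), for 0.1 s.
2. the wheel is pushed back past the tooth while the pawl is lifted (value of joint pawl above 0.4 rad and value of joint wheel above 0.25 rad), for 0.1 s.
At the end, for the whole second after the job is handed in: The pawl's nose is down in the next notch back (pawl below 0.10 rad) and the wheel stands still one notch back against it (0.695 to 0.845 rad, one notch being 0.785); every loose thing is within 15 mm of where it stood (value of joint wheel between 0.695 and 0.845 rad and value of joint pawl below 0.1 rad and velocity of joint wheel between -0.05 and 0.05 rad/s and distance of each of strip, tweezers, magazine, flux_jar, bottle, nose_pliers, block, waffle from where it was at the start of the episode below 0.015 m); the robot touches nothing.
It fails at once if the knob or the crossbar is taken between the fingers (the grasp point within 6 mm of its axis) ((x of the grasp point in the frame of knob between -0.006 and 0.006 m and y of the grasp point in the frame of knob between -0.022 and 0.022 m and z of the grasp point in the frame of knob between -0.006 and 0.006 m) or (x of the grasp point in the frame of bar between -0.006 and 0.006 m and y of the grasp point in the frame of bar between -0.022 and 0.022 m and z of the grasp point in the frame of bar between -0.006 and 0.006 m)).
It fails at once if the feeder is forced (over 50 N) (contact force between any of the fingers, the arm and feeder above 50 N).
It fails at once if a loose thing is shoved or picked up (moved over 25 mm) (distance of any of strip, tweezers, magazine, flux_jar, bottle, nose_pliers, block, waffle from where it was at the start of the episode above 0.025 m).
It also fails if it takes over 61 s, if anything falls off the work surface, if the arm or the gripper's body presses on something with over 40 N, if the wrist force passes 120 N, or if a joint passes its speed limit or range.

## Working session

There is one attempt and no reset: what is moved stays moved. The work goes in short steps, Python scripts to look and compute and a tool call to move; the robot and the scene stay as the last step left them, time stands still between calls to the robot, and variables do not carry over. Pictures are saved under pics/ and viewed, at most 10 in all, crops included, and the job is handed in when it is done.

Besides the shell and the picture viewer there is one more tool, called after "Request:" by a JSON object that holds its "name" and its "arguments", one argument or row to a line. send_rows: Moves the arm, as the interface text tells. Its arguments: {"type":"object","properties":{"rows":{"type":"array","items":{"type":"array"}},"newtons":{"type":"number"}},"required":["rows"]}

```bash
mkdir -p pics; cat > h.py <<'E'
import numpy as np, cv2
from station import ctrl
def save(n,f):
    im=ctrl.get_image(n); cv2.imwrite(f'pics/{f}.png',im['frame'][:,:,::-1]); return im
def world(im):
    z=im['range_z']; h,w=z.shape
    u,v=np.meshgrid(np.arange(w),np.arange(h))
    xd=(u-im['cx'])/im['fx']; yd=(v-im['cy'])/im['fy']
    x,y=xd.copy(),yd.copy()
    for _ in range(8):
        s=1+im['k1']*(x*x+y*y); x,y=xd/s,yd/s
    P=np.stack([x*z,y*z,z],-1); T=im['cam_to_world']
    return P@T[:3,:3].T+T[:3,3]
E
python3 - <<'E'
from h import *
for n in('top','side'):
    im=save(n,n); np.savez(n,W=world(im),F=im['frame'],Z=im['range_z']); print(n,im['cam_to_world'].round(3).tolist(),im['k1'])
o=ctrl.get_obs(); print(o['t'],o['tool_rot'],o['opening'],ctrl.grip_point_offset)
E
```

```text
top [[0.007, -0.982, 0.19, 0.239], [-1.0, -0.008, -0.005, -0.032], [0.006, -0.19, -0.982, 1.169], [0.0, 0.0, 0.0, 1.0]] -0.07006949030154735
side [[0.996, 0.05, -0.069, 0.54], [0.085, -0.592, 0.802, -1.101], [-0.001, -0.805, -0.594, 0.891], [0.0, 0.0, 0.0, 1.0]] -0.06282342181884003
0.1 [-3.07221008e+00 -6.48082974e-01  2.27853559e-04] 0.08533442269588318 0.0187
```

View pics/top.png

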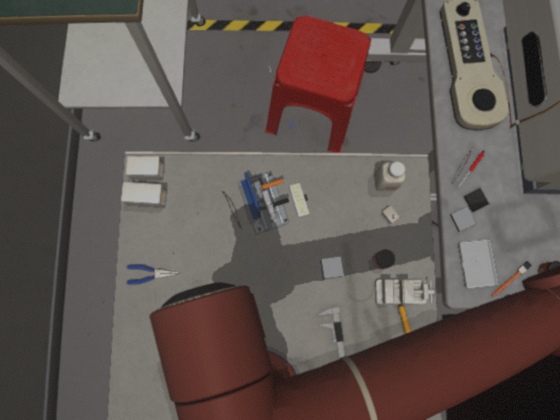

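View pics/side.png

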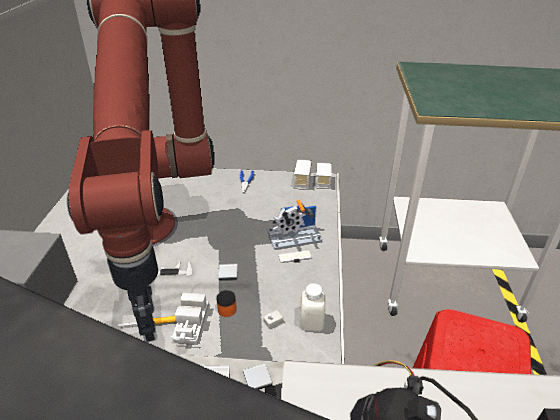

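The top view shows the feeder near (265,205), with the bar near (272,183), the strip at (300,199) and the tweezers at (232,208). In the side view the feeder is near (295,228). Next I'll measure the bar, cheek plate and base.

```bash
python3 - <<'E'
from h import *
for n,(r0,r1,c0,c1) in {'top':(160,245,215,320),'side':(190,270,260,340)}.items():
    d=np.load(n+'.npz'); F=d['F'];W=d['W']
    hsv=cv2.cvtColor(F,cv2.COLOR_RGB2HSV)
    roi=np.zeros(F.shape[:2],bool); roi[r0:r1,c0:c1]=1; roi&=d['Z']>0
    h,s,v=[hsv[...,i].astype(int) for i in range(3)]
    for nm,m in {'orange':(h>4)&(h<20)&(s>150)&(v>120),'blue':(h>100)&(h<125)&(s>120)&(v>60)}.items():
        P=W[m&roi]; print(n,nm,len(P)); 
        if len(P)<5: continue
        print(' med',np.median(P,0).round(4),'lo',np.percentile(P,3,0).round(3),'hi',np.percentile(P,97,0).round(3))
        Q=P if nm=='orange' else P[P[:,2]>.08]
        if len(Q)>5:
            c=Q[:,:2].mean(0); U,S,V=np.linalg.svd(Q[:,:2]-c); t=(Q[:,:2]-c)@V[0]; print(' axis',V[0].round(3),'c',c.round(4),'ext',t.min().round(3),t.max().round(3),'z',Q[:,2].mean().round(3), 'n',len(Q))
    cr=F[r0:r1,c0:c1,::-1]; cv2.imwrite(f'pics/{n}c.png',cv2.resize(cr,None,fx=6,fy=6,interpolation=cv2.INTER_CUBIC) )
    # base
    m=roi&(W[...,2]>.004)&(W[...,2]<.016); Q=W[m][:,:2]
    print('low things', cv2.minAreaRect(Q.astype(np.float32)*1000))
a=cv2.imread('pics/topc.png'); b=cv2.imread('pics/sidec.png'); 
a=cv2.resize(a,(400,324)); b=cv2.resize(b,(400,400)); a=cv2.copyMakeBorder(a,0,76,0,0,0); cv2.imwrite('pics/both.png',np.hstack([a,b]))
E
```

```text
top orange 72
 med [ 0.5057 -0.0325  0.139 ] lo [ 0.498 -0.054  0.135] hi [ 0.515 -0.011  0.142]
 axis [ 0.333 -0.943] c [ 0.5064 -0.0321] ext -0.024 0.025 z 0.139 n 72
top blue 206
 med [0.5075 0.028  0.0616] lo [0.46  0.004 0.018] hi [0.544 0.045 0.099]
 axis [-0.945 -0.326] c [0.498  0.0186] ext -0.052 0.046 z 0.093 n 99
low things ((492.1146240234375, -18.9466552734375), (231.7217254638672, 282.4216003417969), 0.5650870203971863)
side orange 34
 med [ 0.5061 -0.0341  0.1351] lo [ 0.491 -0.06  -0.003] hi [0.517 0.168 0.139]
 axis [-0.104  0.995] c [ 0.5059 -0.0207] ext -0.041 0.197 z 0.122 n 34
side blue 164
 med [0.5295 0.0253 0.0469] lo [ 0.468 -0.006  0.018] hi [0.548 0.034 0.097]
 axis [0.932 0.362] c [0.5108 0.0159] ext -0.054 0.04 z 0.09 n 39
low things ((553.5802001953125, 38.31011962890625), (373.08709716796875, 199.95713806152344), 42.48848342895508)
```

View pics/both.png

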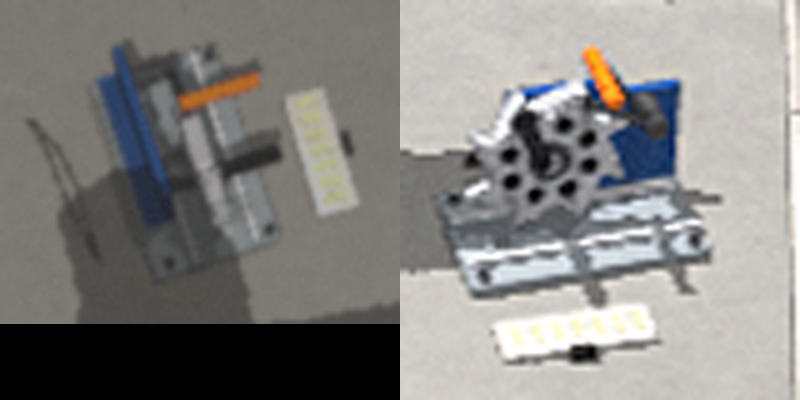

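The enlarged crops show the wheel, the black knob and the orange bar clearly. In the top crop the bar runs from (180,102) to (260,80) and the knob tip is near (280,152). The bar axis gives a feeder yaw of about 0.339. I'll check that frame against the knob and base, then work out the first move.

```bash
cat >> h.py <<'E'
YAW=0.339; EX=np.array([np.cos(YAW),np.sin(YAW),0]); EY=np.array([-np.sin(YAW),np.cos(YAW),0])
O=np.array([.4737,-.0203,0])
def fe(P): 
    d=np.asarray(P)-O; return np.stack([d@EX,d@EY,d[...,2]],-1)*1000
def where():
    from scipy.spatial.transform import Rotation as R
    o=ctrl.get_obs(); M=R.from_rotvec(o['tool_rot']).as_matrix()
    print('t',round(o['t'],2),'feeder mm',fe(o['tool_pos']).round(1),'yawdiff deg',np.degrees(np.arctan2(M[1,0],M[0,0])-YAW).round(2),'F',o['contact_force'].round(1),'open',round(o['opening'],4))
E
python3 - <<'E'
from h import *
for n in('top','side'):
    d=np.load(n+'.npz'); W=d['W'];F=d['F'].astype(int); f=fe(W); ok=d['Z']>0
    m=ok&(f[...,1]<-14)&(f[...,1]>-60)&(abs(f[...,0])<60)&(f[...,2]>60)&(f[...,2]<125)
    P=f[m]; print(n,'knob',len(P),P.mean(0).round(1),P.min(0).round(1),P.max(0).round(1))
    m=ok&(abs(f[...,0])<110)&(f[...,1]<10)&(f[...,1]>-62)&(f[...,2]>5)&(f[...,2]<14)
    P=f[m]; print('base',len(P),np.percentile(P,[1,50,99],axis=0).round(1).tolist())
    m=ok&(abs(f[...,0])<70)&(abs(f[...,1])<12)&(f[...,2]>95)&(f[...,2]<124)
    P=f[m]; print('wheel',len(P),np.percentile(P,[2,50,98],axis=0).round(1).tolist())
where()
E
```

```text
top knob 74 [-15.3 -31.9 105.7] [-20.9 -50.4  99.2] [ -8.6 -14.3 111.4]
base 515 [[-78.4, -54.7, 5.2], [-4.2, -20.5, 10.6], [92.6, 9.6, 13.8]]
wheel 148 [[-26.3, -9.7, 97.2], [1.5, -1.2, 109.2], [52.2, 5.0, 121.3]]
side knob 46 [-16.3 -35.5 102.5] [-23.5 -55.7  88.6] [  7.2 -15.2 107. ]
base 504 [[-56.1, -45.7, 5.2], [13.9, -23.4, 9.2], [86.2, 9.6, 13.7]]
wheel 125 [[-26.9, -11.5, 95.8], [5.6, -6.0, 104.7], [50.8, 4.8, 116.0]]
t 0.1 feeder mm [-392.  -445.9  200. ] yawdiff deg 4.4 F [-1.1  0.6 -0.6] open 0.0853
```

The frame agrees to about 2 mm: knob at x≈-15, top at z≈107, wheel top at z≈120. I'm moving now.

Request:
{"name": "send_rows", "arguments": {
  "rows": [
    [0,[0,0,0],4.4],
    [0,[3.9,-4.14,0],0],
    [0,[3.9,-4.14,0],0],
    [0,[3.9,-4.14,0],0],
    [0,[3.9,-4.14,0],0],
    [0,[3.9,-4.14,0],0],
    [0,[3.9,-4.14,0],0],
    [0,[3.9,-4.14,0],0],
    [0,[3.9,-4.14,0],0],
    [0,[3.9,-4.14,0],0]
  ],
  "newtons": 20
}}

```text
t: 1.35
tool_pos: [0.4598, -0.1017, 0.2008]
tool_rot: [3.097, 0.53, 0.0]
contact_force: [0.6, -0.2, -0.2]
opening: 0.0003
grip_force: 0.0
```

Request:
{"name": "send_rows", "arguments": {
  "rows": [
    [0,[3.9,-4.14,0],0],
    [0,[0,0,0],0],
    [0,[0,0,0],0]
  ]
}}

```text
t: 1.72
tool_pos: [0.4822, -0.0517, 0.2006]
tool_rot: [3.096, 0.531, -0.002]
contact_force: [-0.1, -0.2, -0.1]
opening: -0.0001
grip_force: 0.0
```

```bash
python3 - <<'E'
from h import *
where()
im=save('wrist','w1'); W=world(im); f=fe(W)
hsv=cv2.cvtColor(im['frame'],cv2.COLOR_RGB2HSV).astype(int)
m=(hsv[...,0]>4)&(hsv[...,0]<20)&(hsv[...,1]>150)&(hsv[...,2]>100)&(im['range_z']>0)
P=f[m]; P=P[P[:,2]>80]; print('bar',len(P)); 
if len(P): print(np.percentile(P,[2,50,98],axis=0).round(1).tolist())
E
```

```text
t 1.73 feeder mm [ -2.4 -32.4 200.6] yawdiff deg 0.03 F [-0.1 -0.2 -0.1] open -0.0001
bar 1095
[[22.6, -46.5, 135.0], [27.6, -21.4, 138.5], [31.3, 2.2, 140.3]]
```

View pics/w1.png

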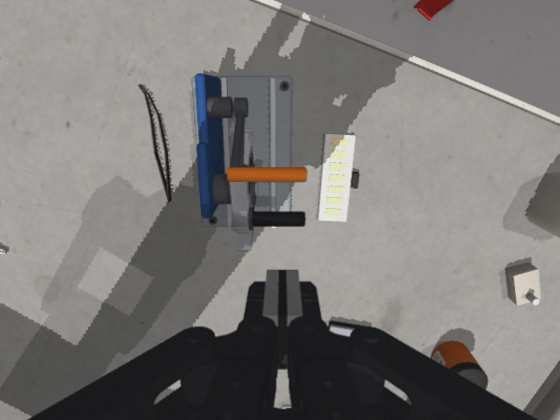

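The wrist view confirms the bar at (268,174), x≈27, and the knob at (280,219). Now I descend and push the bar over.

Request:
{"name": "send_rows", "arguments": {
  "rows": [
    [0,[0,0,3],0],
    [0,[0,0,3],0],
    [0,[0,0,2],0],
    [0,[0,0,0],0],
    [0,[1,0,0],0],
    [0,[0.8,0,0],0],
    [0,[0.8,0,0],0],
    [0,[0.8,0,0],0],
    [0,[0.8,0,0],0]
  ]
}}

```text
t: 2.9
tool_pos: [0.5228, -0.0373, 0.1212]
tool_rot: [3.096, 0.53, 0.0]
contact_force: [-0.1, 0.6, -0.3]
opening: -0.0002
grip_force: 0.0
```

Request:
{"name": "send_rows", "arguments": {
  "rows": [
    [0,[0.8,0,0],0],
    [0,[0.8,0,0],0],
    [0,[0.8,0,0],0],
    [0,[0.8,0,0],0],
    [0,[0.8,0,0],0],
    [0,[0.4,0,0],0],
    [0,[0,0,0],0],
    [0,[0,0,0],0]
  ]
}}

```text
t: 3.9
tool_pos: [0.5635, -0.023, 0.121]
tool_rot: [-3.097, -0.53, 0.0]
contact_force: [-0.1, -0.6, -0.3]
opening: -0.0003
grip_force: 0.0
```

```bash
cat >> h.py <<'E'
def look(n):
    im=ctrl.get_image(n); f=fe(world(im)); ok=im['range_z']>0
    hsv=cv2.cvtColor(im['frame'],cv2.COLOR_RGB2HSV).astype(int)
    near=ok&(f[...,0]>-60)&(f[...,0]<150)&(f[...,1]>-60)&(f[...,1]<10)
    m=near&(hsv[...,0]>4)&(hsv[...,0]<20)&(hsv[...,1]>140)&(hsv[...,2]>90)&(f[...,2]>60)
    P=f[m]; print(n,'bar',len(P),P.size and np.median(P,0).round(1))
    m=near&(f[...,0]<60)&(f[...,1]<-14)&(f[...,2]>70)&(f[...,2]<112)&(hsv[...,2]<70)
    P=f[m]; print(' dark',len(P),P.size and np.median(P,0).round(1),P.size and P.min(0).round(1),P.size and P.max(0).round(1))
E
python3 - <<'E'
from h import *
where(); look('wrist'); look('top'); look('side')
E
```

```text
t 3.9 feeder mm [ 83.8 -32.4 121. ] yawdiff deg -0.0 F [-0.1 -0.6 -0.3] open -0.0003
wrist bar 75 [ 26.9 -32.4 139.5]
 dark 180 [-12.8 -33.  105.8] [-19.3 -36.9 101.1] [ -9.  -28.5 107.7]
top bar 78 [ 71.9 -37.1 470.6]
 dark 55 [-15.5 -34.9 106.5] [-20.3 -48.7  99.6] [ -8.  -20.2 111. ]
side bar 135 [ 25.6 -26.7 467.8]
 dark 39 [-18.3 -35.7 102.6] [-22.8 -53.9  76.8] [  3.5 -14.2 107.9]
```

```bash
python3 - <<'E'
from h import *
a=ctrl.get_image('wrist')['frame'][:,:,::-1]; b=ctrl.get_image('side')['frame'][170:275,255:355,::-1]
cv2.imwrite('pics/w2.png',np.hstack([cv2.resize(a,(480,360)),cv2.resize(b,(320,360),interpolation=2)]))
E
```

```text
(no output)
```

View pics/w2.png

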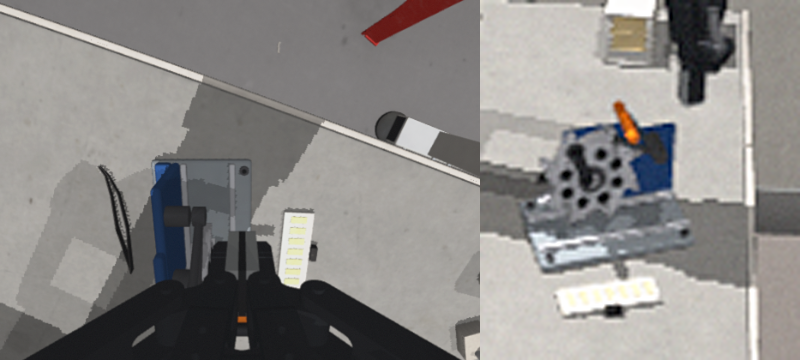

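The pawl is still down, with the bar at (628,122) in the side crop and the finger past it. I'll measure where the fingertip really is.

```bash
python3 - <<'E'
from h import *
where()
for n in('wrist','side','top'):
    im=ctrl.get_image(n); f=fe(world(im)); v=im['frame'].max(2)
    m=(im['range_z']>0)&(abs(f[...,0]-84)<30)&(abs(f[...,1]+32)<30)&(f[...,2]>95)&(f[...,2]<300)
    P=f[m]; print(n,len(P))
    for lo,hi in((95,115),(115,125),(125,135),(135,150),(150,180)):
        Q=P[(P[:,2]>lo)&(P[:,2]<hi)]
        if len(Q)>3: print(lo,hi,len(Q),np.percentile(Q,[3,97],axis=0).round(0).tolist())
E
```

```text
t 4.15 feeder mm [ 83.8 -32.5 121.1] yawdiff deg -0.0 F [-0.2 -1.1  0. ] open -0.0
wrist 22344
95 115 20 [[54.0, -4.0, 95.0], [57.0, -2.0, 100.0]]
150 180 2040 [[90.0, -45.0, 158.0], [95.0, -20.0, 179.0]]
side 294
150 180 65 [[69.0, -48.0, 155.0], [90.0, -29.0, 180.0]]
top 6
```

```bash
python3 - <<'E'
from h import *
im=ctrl.get_image('side'); T=np.linalg.inv(im['cam_to_world'])
def pr(x,y,z):
    p=O+EX*x/1000+EY*y/1000+[0,0,z/1000]; c=T[:3,:3]@p+T[:3,3]; a=c[:2]/c[2]; a=a*(1+im['k1']*(a@a)); return (a*[im['fx'],im['fy']]+[im['cx'],im['cy']]).round(1), c[2].round(3)
for z in(121,135,155): print(z,pr(84,-32,z))
f=fe(world(im))
c=int(pr(84,-32,121)[0][0])
for r in range(165,225,3): print(r,[im['frame'][r,k].tolist() for k in(c-4,c,c+4)],f[r,c].round(0),im['range_z'][r,c].round(3))
E
```

```text
121 (array([320.4, 207.4]), np.float64(1.32))
135 (array([320.6, 203.4]), np.float64(1.311))
155 (array([321. , 197.6]), np.float64(1.3))
165 [[29, 31, 34], [32, 34, 37], [34, 36, 42]] [ 62. -67. 285.] 1.19
168 [[38, 39, 41], [30, 30, 34], [35, 33, 32]] [ 70. -48. 264.] 1.219
171 [[29, 30, 34], [38, 41, 46], [28, 35, 38]] [ 69. -53. 258.] 1.219
174 [[29, 29, 34], [34, 37, 39], [18, 22, 29]] [ 71. -49. 246.] 1.23
177 [[25, 31, 34], [39, 34, 38], [23, 24, 27]] [ 71. -49. 236.] 1.236
180 [[31, 32, 39], [32, 30, 36], [15, 19, 22]] [ 71. -49. 227.] 1.241
183 [[113, 114, 111], [30, 33, 35], [39, 43, 44]] [ 71. -51. 218.] 1.245
186 [[128, 127, 122], [37, 38, 41], [31, 31, 37]] [ 74. -46. 205.] 1.256
189 [[207, 204, 202], [32, 33, 44], [25, 21, 20]] [ 69. -61. 205.] 1.244
192 [[188, 183, 178], [49, 49, 50], [20, 24, 28]] [ 75. -44. 183.] 1.272
195 [[171, 172, 166], [32, 36, 39], [21, 20, 28]] [ 74. -50. 177.] 1.27
198 [[179, 179, 170], [25, 30, 31], [26, 30, 31]] [ 77. -44. 163.] 1.284
201 [[204, 200, 195], [187, 185, 181], [211, 209, 200]] [156. 166.  -3.] 1.562
204 [[216, 210, 202], [207, 202, 198], [209, 203, 201]] [149. 145.   0.] 1.542
207 [[165, 162, 161], [201, 197, 192], [209, 206, 197]] [144. 132.  -2.] 1.532
210 [[176, 177, 174], [202, 199, 191], [201, 194, 187]] [137. 109.   2.] 1.511
213 [[191, 189, 186], [196, 192, 187], [204, 200, 196]] [133.  97.  -1.] 1.503
216 [[193, 190, 186], [200, 198, 195], [207, 202, 197]] [128.  84.  -3.] 1.493
219 [[220, 211, 202], [197, 196, 192], [206, 203, 194]] [123.  68.  -2.] 1.479
222 [[215, 210, 202], [199, 193, 187], [202, 199, 192]] [119.  56.  -4.] 1.47
```

The fingertip actually ends about 31 mm above the reported TCP (side row 200, z≈150), so it passed over the bar. I'll go back, lower by that amount and check again.

Request:
{"name": "send_rows", "arguments": {
  "rows": [
    [0,[0,0,-2],0],
    [0,[-4.3,0,0],0],
    [0,[-4.3,0,0],0],
    [0,[0,0,2],0],
    [0,[0,0,1.5],0],
    [0,[0,0,1.2],0],
    [0,[0,0,0],0]
  ]
}}

```text
t: 5.22
tool_pos: [0.4821, -0.0513, 0.093]
tool_rot: [-3.095, -0.53, 0.004]
contact_force: [0.6, -0.6, 0.1]
opening: -0.0003
grip_force: 0.0
```

```bash
python3 - <<'E'
from h import *
where()
im=ctrl.get_image('side'); f=fe(world(im)); v=im['frame'].max(2)
cv2.imwrite('pics/s3.png',cv2.resize(im['frame'][130:270,230:370,::-1],(600,600),interpolation=2))
m=(im['range_z']>0)&(abs(f[...,0]+2)<18)&(f[...,1]<-33)&(f[...,1]>-58)&(f[...,2]>70)&(f[...,2]<250)
for lo in range(70,250,10):
    Q=f[m&(f[...,2]>=lo)&(f[...,2]<lo+10)]
    if len(Q): print(lo,len(Q),Q.min(0).round(0),Q.max(0).round(0))
E
```

```text
t 5.22 feeder mm [ -2.4 -32.   93. ] yawdiff deg 0.02 F [ 0.6 -0.6  0.1] open -0.0003
90 5 [-18. -52.  95.] [-11. -48.  98.]
100 15 [-19. -56. 100.] [-11. -35. 108.]
120 13 [-14. -46. 121.] [  5. -35. 130.]
130 19 [-13. -49. 130.] [  9. -34. 140.]
140 27 [-13. -49. 140.] [  8. -33. 149.]
150 15 [-14. -50. 150.] [  3. -33. 158.]
160 5 [-15. -46. 162.] [-14. -37. 169.]
170 7 [-15. -57. 171.] [-12. -42. 179.]
180 16 [-19. -52. 180.] [  0. -40. 190.]
190 14 [-19. -53. 191.] [ -7. -39. 200.]
200 17 [-19. -57. 202.] [ 15. -42. 210.]
210 9 [-20. -54. 212.] [ 14. -48. 219.]
220 16 [-20. -55. 222.] [ 15. -42. 230.]
230 10 [-20. -58. 231.] [ 13. -38. 236.]
```

View pics/s3.png

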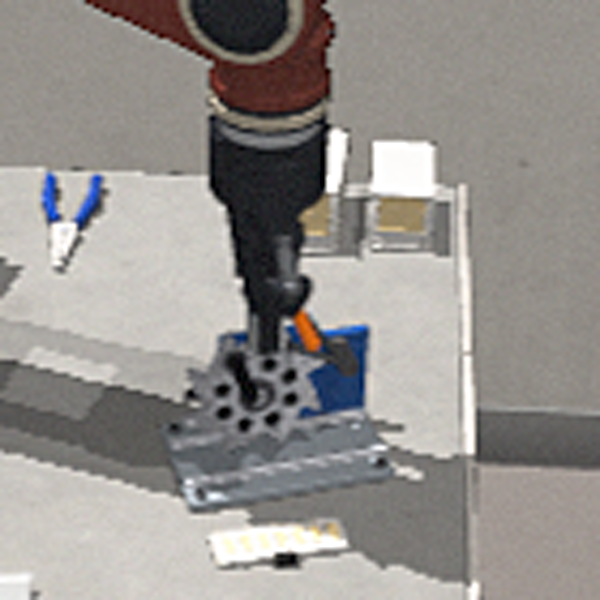

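Tip is now at z≈121 with the TCP at 93, just left of the bar at (310,330) in the crop. Pushing.

Request:
{"name": "send_rows", "arguments": {
  "rows": [
    [0,[0.8,0,0],0],
    [0,[0.8,0,0],0],
    [0,[0.8,0,0],0],
    [0,[0.8,0,0],0],
    [0,[0,0,0],0]
  ]
}}

```text
t: 5.9
tool_pos: [0.5133, -0.0407, 0.0941]
tool_rot: [-3.096, -0.531, -0.0]
contact_force: [-0.8, -0.1, -0.7]
opening: 0.0001
grip_force: 0.1
```

```bash
python3 - <<'E'
from h import *
where(); look('wrist'); look('side')
E
```

```text
t 5.9 feeder mm [ 30.6 -32.4  94.1] yawdiff deg 0.03 F [-0.8 -0.1 -0.7] open 0.0001
wrist bar 3678 [ 48.3 -22.1 148.1]
 dark 0 0 0 0
side bar 81 [ 42.5 -39.  437.3]
 dark 37 [-17.9 -38.2 103.9] [-21.3 -53.3  93.8] [-11.5 -14.3 111.7]
```

The bar is moving (x≈48). Continuing.

Request:
{"name": "send_rows", "arguments": {
  "rows": [
    [0,[0.8,0,0],0],
    [0,[0.8,0,0],0],
    [0,[0.8,0,0],0],
    [0,[0.8,0,0],0],
    [0,[0.8,0,0],0],
    [0,[0.8,0,0],0],
    [0,[0.5,0,0],0],
    [0,[0,0,0],0],
    [0,[0,0,0],0]
  ]
}}

```text
t: 7.12
tool_pos: [0.5625, -0.0233, 0.094]
tool_rot: [-3.097, -0.53, 0.001]
contact_force: [-0.3, -0.3, -0.1]
opening: 0.0001
grip_force: 0.0
```

```bash
python3 - <<'E'
from h import *
where(); look('wrist'); look('side')
E
```

```text
t 7.12 feeder mm [ 82.8 -32.4  94. ] yawdiff deg 0.0 F [-0.3 -0.3 -0.1] open 0.0001
wrist bar 3220 [109.  -22.4 138.7]
 dark 52 [-10.5 -32.4  99.5] [-12.  -37.   97.3] [ -9.  -27.7 101.7]
side bar 103 [ 91.2 -29.1 439.8]
 dark 36 [-17.6 -39.1 103.3] [-21.4 -53.2  95.4] [-12.5 -14.1 108.1]
```

The pawl is lifted (bar x≈109). Before going low beside the wheel, I'll measure the finger and knuckle width against height.

```bash
python3 - <<'E'
from h import *
im=ctrl.get_image('wrist'); f=fe(world(im)); p=fe(ctrl.get_obs()['tool_pos'])
d=f-p; m=(im['range_z']>0)&(im['frame'].max(2)<110)&(abs(d[...,0])<60)&(abs(d[...,1])<100)
for lo in range(10,150,10):
    Q=d[m&(d[...,2]>=lo)&(d[...,2]<lo+10)]
    if len(Q)>20: print(lo,len(Q),np.percentile(Q,[1,99],axis=0).round(0)[:,:2].tolist())
E
```

```text
10 169 [[-11.0, 29.0], [8.0, 34.0]]
20 148 [[-9.0, 29.0], [13.0, 34.0]]
30 853 [[-9.0, -11.0], [29.0, 39.0]]
40 914 [[6.0, -13.0], [29.0, 34.0]]
50 1049 [[6.0, -13.0], [11.0, 13.0]]
60 1324 [[-11.0, -13.0], [11.0, 13.0]]
70 2688 [[-8.0, -30.0], [14.0, 30.0]]
80 8934 [[-9.0, -37.0], [13.0, 37.0]]
90 6507 [[-9.0, -45.0], [17.0, 45.0]]
100 10360 [[3.0, -53.0], [17.0, 53.0]]
110 2856 [[11.0, -55.0], [18.0, 56.0]]
```

Request:
{"name": "send_rows", "arguments": {
  "rows": [
    [0,[-0.5,0,-3],0],
    [0,[-4,0.2,0],0],
    [0,[-4,0.2,0],0],
    [0,[-4,0.2,0],0],
    [0,[0,0,3],0],
    [0,[0,0,1.5],0],
    [0,[0,0,1.4],0],
    [0,[0,0,0],0]
  ]
}}

```text
t: 8.28
tool_pos: [0.4462, -0.0701, 0.0638]
tool_rot: [-3.095, -0.53, 0.004]
contact_force: [0.5, 0.4, -0.1]
opening: -0.0002
grip_force: 0.0
```

```bash
python3 - <<'E'
from h import *
where(); look('wrist'); look('top')
E
```

```text
t 8.28 feeder mm [-42.5 -37.8  63.8] yawdiff deg 0.02 F [ 0.5  0.4 -0.1] open -0.0002
wrist bar 0 0
 dark 3311 [-14.8 -32.5 105.9] [-37.  -51.1  97.4] [ -9.4 -14.  112. ]
top bar 79 [106.2 -21.9 139.3]
 dark 0 0 0 0
```

Request:
{"name": "send_rows", "arguments": {
  "rows": [
    [0,[0.5,0,0],0],
    [0,[0.5,0,0],0],
    [0,[0.5,0,0],0],
    [0,[0.5,0,0],0],
    [0,[0.5,0,0],0],
    [0,[0.5,0,0],0],
    [0,[0.4,0,0],0],
    [0,[0,0,0],0]
  ]
}}

```text
t: 9.38
tool_pos: [0.4793, -0.059, 0.0649]
tool_rot: [-3.096, -0.53, -0.001]
contact_force: [-0.0, 0.3, 0.7]
opening: -0.0001
grip_force: 0.0
```

```bash
python3 - <<'E'
from h import *
where(); look('wrist'); look('top')
E
```

```text
t 9.38 feeder mm [ -7.6 -38.3  64.9] yawdiff deg 0.01 F [-0.   0.3  0.7] open -0.0001
wrist bar 0 0
 dark 3092 [ 10.9 -32.1 108.1] [ -2.3 -51.4 101.4] [ 15.9 -14.  112. ]
top bar 7 [-4.00e-01 -3.52e+01  4.14e+02]
 dark 2 [-17.5 -34.6 104.9] [-17.8 -36.1 101.2] [-17.1 -33.1 108.5]
```

Knob is at x≈10, so w≈0.67. Now I go around to the far side of the bar and tip it back.

Request:
{"name": "send_rows", "arguments": {
  "rows": [
    [0,[-0.8,0,0],0],
    [0,[0,0,-3.5],0],
    [0,[0,0,-3.5],0],
    [0,[4,-0.2,0],0],
    [0,[4,-0.2,0],0],
    [0,[4,-0.2,0],0],
    [0,[3.3,0,0],0],
    [0,[0,0,2.5],0],
    [0,[0,0,1.8],0],
    [0,[0,0,0],0]
  ]
}}

```text
t: 10.72
tool_pos: [0.6114, -0.0054, 0.0896]
tool_rot: [-3.095, -0.529, 0.007]
contact_force: [-1.0, 0.9, -0.1]
opening: -0.0
grip_force: 0.0
```

```bash
python3 - <<'E'
from h import *
where(); look('side'); look('top')
im=ctrl.get_image('side'); cv2.imwrite('pics/s4.png',cv2.resize(im['frame'][150:270,250:390,::-1],(700,600),interpolation=2))
E
```

```text
t 10.72 feeder mm [134.8 -31.7  89.6] yawdiff deg -0.02 F [-1.   0.9 -0.1] open -0.0
side bar 128 [ 39.   -9.1 459.1]
 dark 39 [  7.  -36.1 105.7] [-10.7 -54.8  80.5] [ 12.3 -14.5 109.3]
top bar 68 [110.1 -34.3 441. ]
 dark 58 [ 10.2 -30.9 108.7] [  4.8 -47.4 103.7] [ 16.6 -14.9 112. ]
```

View pics/s4.png

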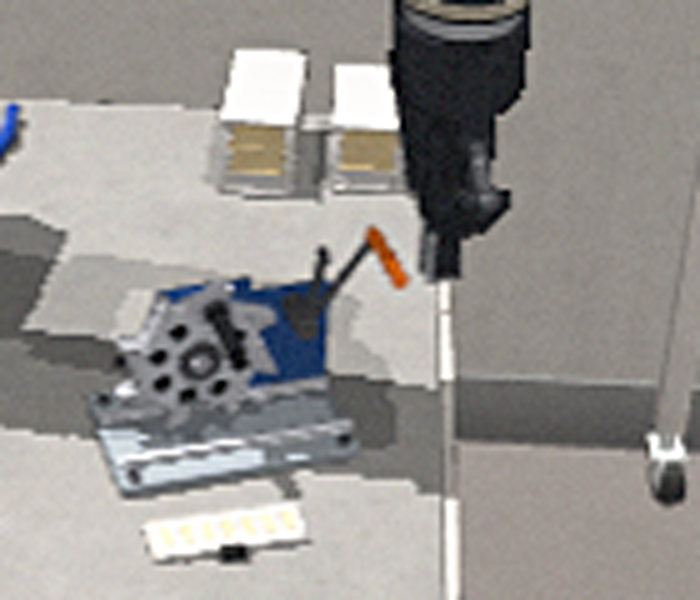

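The bar is lifted at (388,258), the finger is just beyond it at (440,260), and the knob has turned back to (225,335). Pushing the bar back.

Request:
{"name": "send_rows", "arguments": {
  "rows": [
    [0,[-0.8,0,0],0],
    [0,[-0.8,0,0],0],
    [0,[-0.8,0,0],0],
    [0,[-0.8,0,0],0],
    [0,[-0.8,0,0],0],
    [0,[-0.8,0,0],0],
    [0,[-0.8,0,0],0],
    [0,[-0.8,0,0],0],
    [0,[-0.4,0,0],0],
    [0,[0,0,0],0]
  ]
}}

```text
t: 12.12
tool_pos: [0.5494, -0.0281, 0.0921]
tool_rot: [3.097, 0.53, 0.0]
contact_force: [0.5, -0.7, -0.0]
opening: 0.0
grip_force: 0.0
```

```bash
python3 - <<'E'
from h import *
where(); look('wrist'); look('top'); look('side')
E
```

```text
t 12.12 feeder mm [ 68.8 -32.5  92.1] yawdiff deg -0.01 F [ 0.5 -0.7 -0. ] open 0.0
wrist bar 275 [ 30.3 -32.4 138.8]
 dark 21 [ 11.3 -32.9 109. ] [  9.6 -35.  107.9] [ 12.2 -30.3 109.5]
top bar 47 [ 61.6 -41.7 440.4]
 dark 0 0 0 0
side bar 129 [ 46.7 -25.  434.3]
 dark 40 [  7.7 -35.6 106. ] [  2.7 -54.3  96.4] [ 13.2 -14.3 110.5]
```

The pawl has dropped onto the next notch (bar x≈30). Now I'll bring the wheel gently against it.

Request:
{"name": "send_rows", "arguments": {
  "rows": [
    [0,[0,0,-4],0],
    [0,[-4.8,0.3,0],0],
    [0,[-4.8,0.3,0],0],
    [0,[0,0,3],0],
    [0,[0,0,2],0],
    [0,[0,0,1.7],0],
    [0,[0.8,0,0],0],
    [0,[0.5,0,0],0],
    [0,[0.3,0,0],0],
    [0,[0,0,0],0]
  ]
}}

```text
t: 13.52
tool_pos: [0.4769, -0.0603, 0.0658]
tool_rot: [3.096, 0.531, 0.002]
contact_force: [-0.5, 0.4, -0.1]
opening: 0.0001
grip_force: 0.0
```

```bash
python3 - <<'E'
from h import *
where(); look('wrist')
E
```

```text
t 13.53 feeder mm [-10.3 -38.8  65.8] yawdiff deg 0.02 F [-0.5  0.4 -0.1] open 0.0001
wrist bar 5485 [ 28.8 -22.4 138.8]
 dark 1274 [  6.3 -33.2 108.6] [ -5.1 -51.9 100.5] [  9.9 -14.  112. ]
```

Request:
{"name": "send_rows", "arguments": {
  "rows": [
    [0,[0.2,0,0],0],
    [0,[0.2,0,0],0],
    [0,[0.1,0,0],0],
    [0,[0,0,0],0]
  ]
}}

```text
t: 14.08
tool_pos: [0.4807, -0.0587, 0.065]
tool_rot: [3.097, 0.53, -0.001]
contact_force: [-1.0, -0.0, 0.6]
opening: -0.0001
grip_force: 0.6
```

Request:
{"name": "send_rows", "arguments": {
  "rows": [
    [0,[0.1,0,0],0],
    [0,[0,0,0],0]
  ]
}}

```text
t: 14.32
tool_pos: [0.4816, -0.0583, 0.0649]
tool_rot: [-3.097, -0.53, 0.001]
contact_force: [-1.0, -1.2, 0.0]
opening: -0.0001
grip_force: 0.7
```

```bash
python3 - <<'E'
from h import *
where(); look('wrist')
E
```

```text
t 14.32 feeder mm [ -5.2 -38.5  64.9] yawdiff deg -0.0 F [-1.  -1.2  0. ] open -0.0001
wrist bar 5356 [ 28.5 -22.4 138.4]
 dark 429 [  1.4 -38.  108.2] [ 1.000e-01 -5.160e+01  1.023e+02] [  6. -25. 112.]
```

Force is still only wheel friction, so no catch yet. Continuing in 1 mm steps.

Request:
{"name": "send_rows", "arguments": {
  "rows": [
    [0,[0.1,0,0],0],
    [0,[0,0,0],0]
  ]
}}

```text
t: 14.62
tool_pos: [0.4825, -0.058, 0.0648]
tool_rot: [-3.097, -0.53, 0.001]
contact_force: [-0.7, -1.6, -2.0]
opening: -0.0
grip_force: 0.9
```

Request:
{"name": "send_rows", "arguments": {
  "rows": [
    [0,[0.1,0,0],0],
    [0,[0,0,0],0]
  ]
}}

```text
t: 14.88
tool_pos: [0.4834, -0.0575, 0.0649]
tool_rot: [-3.096, -0.53, 0.001]
contact_force: [-3.0, -0.4, -2.1]
opening: 0.0001
grip_force: 1.0
```

Request:
{"name": "send_rows", "arguments": {
  "rows": [
    [0,[0.05,0,0],0],
    [0,[0,0,0],0]
  ]
}}

```text
t: 15.12
tool_pos: [0.4837, -0.0574, 0.0649]
tool_rot: [-3.096, -0.53, 0.001]
contact_force: [-2.6, -2.0, -1.8]
opening: 0.0
grip_force: 1.5
```

Request:
{"name": "send_rows", "arguments": {
  "rows": [
    [0,[0.05,0,0],0],
    [0,[0,0,0],0]
  ]
}}

```text
t: 15.38
tool_pos: [0.4838, -0.0573, 0.0648]
tool_rot: [-3.096, -0.53, 0.003]
contact_force: [-4.9, -1.8, -1.4]
opening: -0.0004
grip_force: 2.5
```

Request:
{"name": "send_rows", "arguments": {
  "rows": [
    [0,[0.05,0,0],0],
    [0,[0,0,0],0]
  ]
}}

```text
t: 15.62
tool_pos: [0.4839, -0.0573, 0.0648]
tool_rot: [-3.096, -0.53, 0.005]
contact_force: [-6.5, -2.8, 0.7]
opening: 0.0003
grip_force: 3.4
```

```bash
python3 - <<'E'
from h import *
where(); look('wrist')
E
```

```text
t 15.62 feeder mm [ -2.7 -38.3  64.8] yawdiff deg 0.01 F [-6.5 -2.8  0.7] open 0.0003
wrist bar 5335 [ 28.6 -22.7 138.4]
 dark 932 [ 18.9 -31.2 104.1] [  2.8 -51.5  99.3] [ 20.4 -14.1 112. ]
```

It has caught: the force rises while the finger stalls at x≈-2.7, against -3.2 expected. Backing off and clearing.

Request:
{"name": "send_rows", "arguments": {
  "rows": [
    [0,[-0.2,0,0],0],
    [0,[-1,0,0],0],
    [0,[-1,0,0],0],
    [0,[0,0,-5],0],
    [0,[0,0,-5],0],
    [0,[0,0,-5],0],
    [0,[-5,0,0],0],
    [0,[-5,0,0],0],
    [0,[0,0,0],0],
    [0,[0,0,0],0]
  ]
}}

```text
t: 16.92
tool_pos: [0.3702, -0.0978, 0.2155]
tool_rot: [3.096, 0.529, 0.003]
contact_force: [1.4, 0.9, 0.2]
opening: 0.0006
grip_force: 0.0
```

```bash
python3 - <<'E'
from h import *
where(); look('wrist'); look('top'); look('side')
a=ctrl.get_image('wrist')['frame'][:,:,::-1]; b=ctrl.get_image('side')['frame'][180:285,255:355,::-1]
cv2.imwrite('pics/w5.png',np.hstack([cv2.resize(a,(480,360)),cv2.resize(b,(320,360),interpolation=2)]))
E
```

```text
t 16.93 feeder mm [-123.4  -38.6  215.5] yawdiff deg -0.03 F [1.4 0.9 0.2] open 0.0006
wrist bar 0 0
 dark 938 [ 12.4 -31.8 106.8] [  7.8 -49.8  99.1] [ 18.3 -14.  109.9]
top bar 59 [ 27.  -15.9 138.9]
 dark 11 [ 15.6 -17.5 106.9] [ 10.8 -22.2 104.9] [ 19.3 -14.1 110.8]
side bar 32 [ 24.  -35.8 136.7]
 dark 36 [ 11.2 -38.5 104.6] [  8.  -53.2  95.4] [ 16.2 -14.4 107.8]
```

View pics/w5.png

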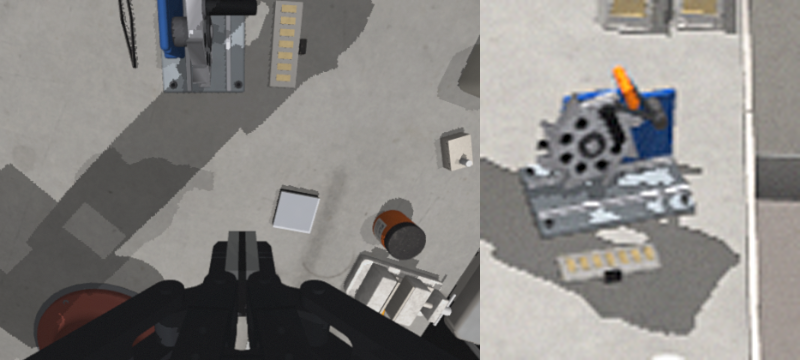

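The bar is down at x≈27, (625,85) in the side crop. The knob is at x≈13, so w≈0.77. The strip and other loose things are undisturbed and the arm is clear, so I'm handing in.

```bash
python3 -c "
from station import ctrl
print(ctrl.finish_job())"
```

```text
the job is handed in; nothing more can be done
None
```

The job is handed in (no verdict was returned): by camera the wheel sits one notch back (about 0.77 rad) against the dropped pawl, the arm is clear, and the loose things in view look unmoved; a first pass went over the bar without touching it, because the shut fingertips end about 30 mm short of the reported TCP.

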